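Open the dial padlock and hold it up for inspection

ROBOT

A 6-joint arm with a two-finger parallel gripper is mounted at the origin on a cart in front of the work surface, level with it; the furniture and walls round the work are solid. World frame = base frame: x ahead of the robot, y to its left, z up, the work surface at z = 0. Lengths are in m, angles in degrees, forces in N, time in s.
With the tool pointing down it reaches from about 0.3 to 0.875 m from the base axis. Payload 6.4 kg.
Tool frame: the origin (TCP) lies midway between the tips of the shut fingers; the grasp point (between the pads) lies 19 mm behind it; z points along the fingers, y is the direction in which the jaws open and shut (so a half turn about z gives the same grasp; the last joint's range is limited). The gripper opens to 85 mm and grips with 20 to 120 N. Pads are 22 mm wide; open, the fingers measure 114 mm over their backs; the gripper's body (76 mm by 85 mm) begins 54 mm behind the grasp point. The pads swing forward as they close: fully open they stand 13 mm farther back than shut.
Start: joints at [59.284, 10.359, 92.074, -0, 77.567, -11.82], TCP at [0.186, 0.544, 0.231] pointing down, gripper open.
Joint ranges: [-171.53, 171.53], [-51.25, 118.39], [17.06, 147.69], [-65.23, 245.23], [0, 150.52], [-178.68, 178.68]. Speed limits (degrees/s): [147.25, 147.25, 172.46, 180, 180, 180].

INTERFACE

Orientations are given as [roll, pitch, yaw] about the fixed x, y, z axes, in that order (R = Rz(yaw) Ry(pitch) Rx(roll)).
In Python, from cell import bot gives the robot as it stands. The module is installed in compiled form; this text tells all that it offers.
- The arm moves only by the tool servo_tool, never from a script. Its argument "rows" is a list of rows, each a list of 3 entries, a list of its own where there are three numbers: the shift along the tool's x, y, z scaled (see below), then the turn about the tool's z scaled (see below), then the opening, from -1 (shut) to 1 (fully open). A call has 1 to 5 rows; each row is the pose to reach, as a shift and turn from the pose measured when the call began, along the tool's axes at that moment; what a row does not reach only later rows make up. The controller multiplies each number of a shift by 400 mm and each number of a turn by 0.5 rad. A row lasts 1/8 s, in which the tool goes at most 62.5 mm and 10.7 degrees, less where a joint would pass 70% of its speed; a pose out of reach is approached as far as the arm can. A call with a number of a shift or a turn outside -1 to 1 is refused whole. A call with a gripper value outside its range is refused whole. The fingers move at their own pace and stop on an object; "newtons" is the grip in N (left out, the last holds). Time passes only in rows, so rows that repeat a pose let the fingers close. It gives the time, the measured TCP pose, the force and the opening at its end, in the units of the state.
- bot.sense(): the state, without advancing time (a new reading comes with each control period).
- bot.read_camera(name): name is "scene" or "top"; returns the picture (384x512x3 uint8, red, green, blue); there is no depth.
- bot.calibration(name): a dict with "fx", "fy", "cx", "cy" (pixels), "R" (3x3) and "t" (3): a world point X has camera coordinates R X + t. Camera axes: x right, y down, z forward; pixel columns grow to the right and rows downward; lengths in m; the calibration is good to about 2 mm. A picture is of the moment at which its call begins. calibration takes no time and is no camera call.
- bot.finish_job(): hands the job in, once; it reports no verdict.
The state is a dict: "time": time; "qpos": joint angles; "joint_velocities": joint speeds; "joint_torque": joint torques, N m; "position": TCP position; "eef_rot": TCP orientation; "ft_force": force on the tool from outside, world axes, zero at the start; "wrist_torque": the same for the moment, N m; "opening": finger opening in m.
Only numpy, scipy, OpenCV 4.12 (cv2) and the standard library are available. Lean on these libraries where they do the work, as an engineer would, in place of code of your own. Each camera call takes 0.05 s, during which the arm holds its last target. There are 200 camera calls.

TASK

Open the brass combination padlock of the glaze locker that lies in its wooden nest: turn its black dial, feeling the clicks, until the white line points at the red index mark, then pull the steel shackle all the way out. Then lift the opened padlock out of the nest and show it for inspection: hold it still and level, dial up, centred over the blue ring of the viewing stand at the height of the red pointer. Finish while still holding it there; leave the tub, the tape roll and the tile where they stand.

Things in the scene. Friction and masses are not known exactly. Their poses are not given: they have to be found in the camera images.
- padlock: brass dial padlock, a loose block 64 (x) x 60 (y) x 28 (z) mm lying flat, 0.3 to 0.5 kg. Origin: centre of the underside. z up through the dial face; the shackle comes out of the -x side; the red index mark lies on the top face at its -x edge. The dial's axis is the padlock's z axis
- dial (a joint): dial angle, rad: at 0 the white line points at the red index (padlock's -x), bar along the padlock's x; grows clockwise seen from above. Clicks softly (about 0.03 N m) every 0.524 rad, also at 0, and rests near a click when let go. Starts at 0.5 to 1.6; stops at -0.7 and 1.9. The shackle is free only within about 0.1 rad of 0; once it is out the dial cannot turn
- shackle (a joint): how far the steel shackle is pulled out along the padlock's -x, m: 0 shut, 0.026 fully out (stop); stiff with about 2 N of friction and stays where it is left
- lock_middle (a point): middle of the padlock's case, 14 mm above its origin. The shackle lies level at this height: a U of 8 mm round bar, legs at y = +21 and -21 mm (50 mm over the outsides). Shut, its straight legs run from the case face (x = -32 mm) to x = -55 mm and the bow reaches x = -80 mm; all moves to -x as it is pulled out
- nest: wooden nest fixed to the bench, 77 x 73 mm and 30 mm high; its floor is 22 mm above the bench and its 5 mm thick walls stand 8 mm over the floor round the padlock (1.5 mm clearance). Origin: centre of the underside, axes like the padlock's, which lies in it at start
- stand: fixed viewing stand: white pad of 110 mm diameter, 6 mm high, with a blue ring; behind it (stand's +x, 115 mm from the pad's centre) a 10 mm stem 176 mm high with a red pointer that reaches to 77 mm from the pad's axis. Origin: centre of the pad's underside
- view_point (a point): the viewing point in the air above the centre of the pad, at the pointer's height, 170 mm above the bench: the middle of the padlock's case belongs here
- ochre_tub: tub with orange-brown wall and white lid, 67 x 67 x 62 mm, origin at the centre of its underside; to be left alone
- tape_roll: roll of masking tape lying flat, 100 mm across, 24 mm high, origin at the centre of its underside; to be left alone
- green_tile: green L-shaped glazed test tile, 44 x 46 x 62 mm, origin at the centre of its underside; to be left alone
- dial_grip (a point): middle of the dial's bar grip, on the dial axis, 46 mm above the padlock's origin. The black bar is 40 mm long, 13 mm wide and 24 mm high (its top 58 mm above the padlock's origin) and stands on a round skirt of 47 mm diameter whose top is 34 mm above that origin. A white line runs from the middle of the bar to one end; this point's -x points along it
Things that resemble listed ones, but are neither listed nor needed, are in the scene too. There is more than one size of the stand; the one meant has the size given above. Leave any pink look-alike of the nest alone.

How it is judged (in metres and radians):
On the way, in this order (a step that is already met when the one before it is completed fails the run):
1. the dial is turned to the red index, shackle still shut (value of joint dial between -0.13 and 0.13 rad and value of joint shackle below 0.006 m), for 0.1 s.
2. the shackle is pulled all the way out (value of joint shackle above 0.021 m), for 0.2 s.
3. the padlock is lifted clear of its nest (z of padlock in the frame of nest above 0.06 m and contact force between padlock and the fingers above 0.5 N), for 0.2 s.
At the end, for the whole second after the job is handed in: The padlock is held still (under 30 mm/s) in the fingers, touching neither stand nor nest, shackle pulled out by more than 18 mm, the middle of its case within 30 mm sideways and 25 mm in height of the viewing point, dial up and level within 15 degrees (horizontal distance between lock_middle and view_point below 0.03 m and z of lock_middle in the frame of view_point between -0.025 and 0.025 m and angle between padlock's own z axis and vertical below 0.26 rad and value of joint shackle above 0.018 m and linear speed of padlock below 0.03 m/s and contact force between padlock and the fingers above 0.5 N and contact force between padlock and stand below 0.2 N and contact force between padlock and nest below 0.2 N); the arm keeps its last pose, push and grip.
It fails at once if the tub, tape roll or tile is displaced by more than 25 mm (distance of any of ochre_tub, tape_roll, green_tile from where it was at the start of the episode above 0.025 m).
It also fails if it takes over 64 s, if anything falls off the work surface, if the arm or the gripper's body presses on something with over 40 N, if the wrist force passes 120 N, or if a joint passes its speed limit or range.

## Working session

There is one attempt and no reset: what is moved stays moved. The work goes in short steps, Python scripts to look and compute and a tool call to move; the robot and the scene stay as the last step left them, time stands still between calls to the robot, and variables do not carry over. Pictures are saved under pics/ and viewed, about 8 in all and at most 12, crops included, and the job is handed in when it is done.

Besides the shell and the picture viewer there is one more tool, called after "Call:" by a JSON object that holds its "fn" and its "kwargs", one argument or row to a line. servo_tool: Moves the arm, as the interface text tells. Its arguments: {"type":"object","properties":{"rows":{"type":"array"},"newtons":{"type":"number"}},"required":["rows"]}

```bash
mkdir -p pics
python3 - <<'E'
from cell import bot
import cv2,numpy as np
for n in("scene","top"):
    im=bot.read_camera(n); np.save(f"{n}0.npy",im); cv2.imwrite(f"pics/{n}0.png",cv2.resize(im[:,:,::-1],(768,576),interpolation=cv2.INTER_CUBIC))
    c=bot.calibration(n); R=np.array(c["R"]);print(n,c["fx"],c["cx"],c["cy"],(-R.T@c["t"]).round(3),R.round(3).tolist())
s=bot.sense();print(s)
E
```

```text
scene 439.51065542142874 260.1573387412683 191.65278349445154 [ 0.154 -0.636  0.923] [[0.881, -0.473, 0.01], [-0.335, -0.638, -0.693], [0.334, 0.608, -0.72]]
top 372.6678793851952 255.27431397554966 184.68136994645124 [0.399 0.052 1.09 ] [[0.026, -1.0, 0.015], [-0.989, -0.028, -0.144], [0.144, -0.011, -0.989]]
{'time': 0.1, 'qpos': array([ 5.92854606e+01,  1.03989183e+01,  9.21250041e+01, -1.71159936e-03,
        7.75680511e+01, -1.18188844e+01]), 'joint_velocities': array([-0.02853129, -0.12952583, -0.08222514,  0.0024061 , -0.00326612,
       -0.03056692]), 'joint_torque': array([ 9.11198767e-04, -4.45878911e+01, -3.52235341e+01, -1.60510758e-04,
        4.22164856e-03,  1.02307624e-05]), 'position': array([0.18593402, 0.54358563, 0.23046945]), 'eef_rot': array([-1.79909634e+02, -1.72024242e-02,  1.61104701e+02]), 'ft_force': array([-0.37135898,  0.4599145 , -0.90451917]), 'wrist_torque': array([-0.00206844,  0.01351242,  0.02700362]), 'opening': 0.0854565786012172}
```

View pics/scene0.png

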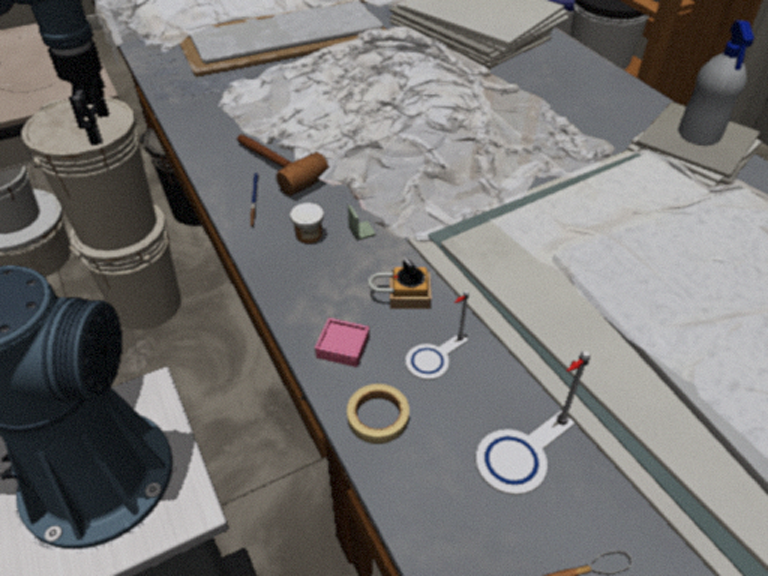

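View pics/top0.png

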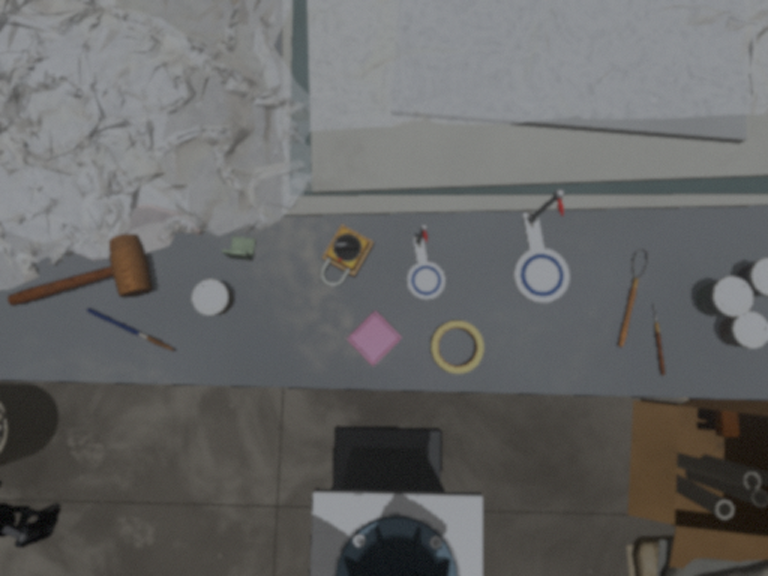

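Both views show: padlock with dial in its nest at top (348,248) / scene (408,283). The pink nest at top (374,338) is a look-alike. There are two stands: small at top (426,281), ~38 px, about 74 mm; large at (542,274), ~56 px, about 110 mm, so the large one is meant. Tub (210,297), tile (240,246) and tape (458,347) are to be left alone. Next I'll take a close crop and measure.

```bash
cat > h.py <<'E'
from cell import bot
import cv2,numpy as np
def K(n):
    c=bot.calibration(n); return c,np.array(c["R"]),np.array(c["t"])
def ray(n,u,v,z):
    c,R,t=K(n); o=-R.T@t; d=R.T@np.array([(u-c["cx"])/c["fx"],(v-c["cy"])/c["fy"],1]); return o+d*(z-o[2])/d[2]
def proj(n,X):
    c,R,t=K(n); p=R@np.asarray(X)+t; return np.array([c["fx"]*p[0]/p[2]+c["cx"],c["fy"]*p[1]/p[2]+c["cy"]])
E
python3 - <<'E'
from h import *
T=np.load("top0.npy");S=np.load("scene0.npy")
a=cv2.resize(T[140:200,205:265,::-1],(600,600),interpolation=cv2.INTER_CUBIC)[:,:400]
b=cv2.resize(S[165:210,235:300,::-1],None,fx=6,fy=6,interpolation=cv2.INTER_CUBIC)
a=cv2.resize(T[145:195,208:258,::-1],(400,400),interpolation=cv2.INTER_CUBIC)
b=cv2.resize(b,(390,270));o=np.zeros((400,790,3),np.uint8);o[:,:400]=a;o[:270,400:]=b
cv2.imwrite("pics/crop1.png",o)
h=cv2.cvtColor(T,cv2.COLOR_RGB2HSV)
# big stand pad
m=((h[...,1]<40)&(h[...,2]>150)).astype(np.uint8)
m[:, :335]=0;m[:,400:]=0;m[:145]=0;m[210:]=0
w=h[150:210,335:390]
m2=((h[...,0]>100)&(h[...,0]<130)&(h[...,1]>90)).astype(np.uint8); m2[:,:335]=0;m2[:,400:]=0;m2[:150]=0;m2[210:]=0
p=cv2.findNonZero(m2);(c,r)=cv2.minEnclosingCircle(p);print("ring",len(p),c,r,ray("top",*c,.006))
r1=T[178:190,226:234]
# red pointer tip/stem direction
m3=(((h[...,0]<8)|(h[...,0]>172))&(h[...,1]>130)&(h[...,2]>80)).astype(np.uint8)
n,l,st,ce=cv2.connectedComponentsWithStats(m3)
for i in range(1,n):
    if st[i,4]>2:print(st[i],ce[i],ray("top",*ce[i],.17).round(3))
m4=((h[...,0]>10)&(h[...,0]<25)&(h[...,1]>110)&(h[...,2]>60)).astype(np.uint8);m4[:,:205]=0;m4[:,265:]=0;m4[:140]=0;m4[200:]=0
p=cv2.findNonZero(m4);q=cv2.minAreaRect(p);print(q,[ray("top",*c,.028).round(4) for c in cv2.boxPoints(q)],ray("top",*q[0],.03))
for n,u,v,z in[("top",140,198,.062),("top",160,164,.03),("top",305,231,.024)]:print(ray(n,u,v,z).round(3))
E
```

```text
ring 34 (361.04840087890625, 182.9193572998047) 13.080825805664062 [ 0.57084111 -0.27250977  0.006     ]
[373 135   2   7  11] [373.45454545 138.18181818] [ 0.661 -0.257  0.17 ]
[282 156   2   2   3] [282.66666667 156.33333333] [ 0.607 -0.026  0.17 ]
((231.2846221923828, 165.37692260742188), (20.71379852294922, 22.20221710205078), 29.744882583618164) [array([0.5938, 0.1524, 0.028 ]), array([0.6518, 0.1226, 0.028 ]), array([0.6228, 0.0693, 0.028 ]), array([0.5652, 0.0994, 0.028 ])] [0.60787468 0.11084644 0.03      ]
[0.503 0.358 0.062]
[0.606 0.317 0.03 ]
[ 0.425 -0.105  0.024]
```

View pics/crop1.png

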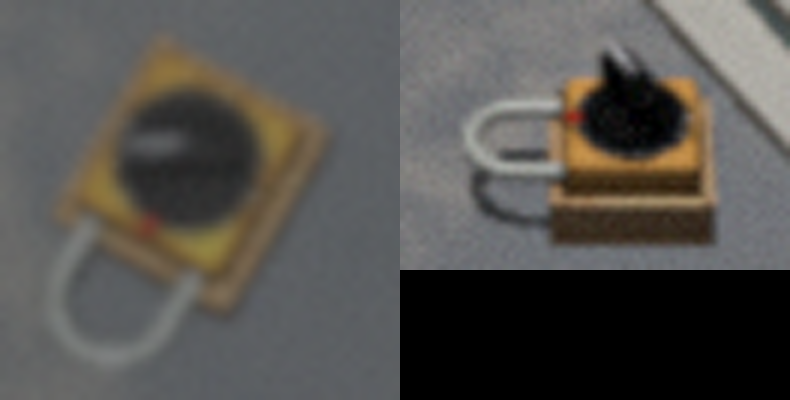

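```bash
python3 - <<'E'
from h import *
t=lambda x,y:(208+x/8-.44,145+y/8-.44)
s=lambda x,y:(235+(x-400)/6-.42,165+y/6-.42)
print("skirt top",ray("top",*t(188,157),.054)," scene",ray("scene",*s(633,117),.054))
print("red top",ray("top",*t(150,224),.05),"scene",ray("scene",*s(574,116),.05))
print("line end",ray("top",*t(130,148),.08), "tip scene",ray("scene",*s(612,47),.08),ray("scene",*s(642,78),.08))
A,B,C=[ray("top",*t(*p),.036) for p in((84,229),(190,286),(109,358))]
print(A,B,C); d=A-B;print("ang y",np.degrees(np.arctan2(d[1],d[0])))
A,B,C=[ray("scene",*s(*p),.036) for p in((562,105),(564,168),(470,134))]
print(A,B,C); d=A-B;print("ang y",np.degrees(np.arctan2(d[1],d[0])))
E
cat >> h.py <<'E'
from scipy.spatial.transform import Rotation as Ro
def go(P,yaw):
    s=bot.sense(); R=Ro.from_euler("xyz",s["eef_rot"],degrees=True).as_matrix()
    d=R.T@(np.array(P)-s["position"])/.4; y0=s["eef_rot"][2]
    w=-(((yaw-y0)+180)%360-180)
    print("t",round(s["time"],2),"pos",s["position"].round(4),"rot",s["eef_rot"].round(2),"F",s["ft_force"].round(1),"op",round(s["opening"],4))
    print("shift",d.round(4),"turn",round(np.radians(w)/.5,4))
E
python3 -c "
from h import *
go([.605,.112,.20],91.6)"
```

```text
skirt top [0.60655662 0.11026256 0.054     ]  scene [0.60373465 0.10563265 0.054     ]
red top [0.58284145 0.12306945 0.05      ] scene [0.58170623 0.1224421  0.05      ]
line end [0.60393157 0.12887886 0.08      ] tip scene [0.60416355 0.12783793 0.08      ] [0.60631907 0.10348808 0.08      ]
[0.58282992 0.14757906 0.036     ] [0.56323014 0.1089195  0.036     ] [0.53648164 0.13682429 0.036     ]
ang y 63.11572628801288
[0.58704127 0.1437636  0.036     ] [0.56809417 0.10673069 0.036     ] [0.53942452 0.14687149 0.036     ]
ang y 62.904403816459826
t 0.1 pos [0.1859 0.5436 0.2305] rot [-1.7991e+02 -2.0000e-02  1.6110e+02] F [-0.4  0.5 -0.9] op 0.0855
shift [-1.3406 -0.6814  0.0768] turn 2.4262
```

Call:
{"fn": "servo_tool", "kwargs": {
  "rows": [
    [[-0.75, -0.38, 0.04], 0.95, 0.0],
    [[-0.75, -0.38, 0.04], 0.95, 0.0],
    [[-0.75, -0.38, 0.04], 0.95, 0.0],
    [[-0.75, -0.38, 0.04], 0.95, 0.0],
    [[-0.75, -0.38, 0.04], 0.95, 0.0]
  ],
  "newtons": 40
}}

```text
time: 0.72
position: [0.4045, 0.3184, 0.2155]
eef_rot: [-179.9, 0.0, 133.9]
ft_force: [0.4, 0.8, 0.7]
opening: 0.0426
```

```bash
python3 -c "
from h import *
go([.606,.109,.16],92.5)"
```

```text
t 0.72 pos [0.4045 0.3184 0.2155] rot [-1.7991e+02  1.0000e-02  1.3390e+02] F [0.4 0.8 0.7] op 0.0426
shift [-7.265e-01  3.000e-04  1.390e-01] turn 1.445
```

Call:
{"fn": "servo_tool", "kwargs": {
  "rows": [
    [[-0.72, 0, 0.13], 0.95, 0.0],
    [[-0.72, 0, 0.13], 0.95, 0.0],
    [[-0.72, 0, 0.13], 0.95, 0.0],
    [[-0.72, 0, 0.13], 0.95, 0.0],
    [[-0.72, 0, 0.13], 0.95, 0.0]
  ]
}}

```text
time: 1.35
position: [0.6052, 0.1084, 0.1625]
eef_rot: [-179.9, 0.1, 106.6]
ft_force: [1.0, 0.5, 0.7]
opening: 0.0429
```

```bash
python3 -c "
from h import *
go([.606,.109,.12],92.5)"
```

```text
t 1.35 pos [0.6052 0.1084 0.1625] rot [-1.7987e+02  5.0000e-02  1.0658e+02] F [1.  0.5 0.7] op 0.0429
shift [0.001  0.0025 0.1063] turn 0.4915
```

Call:
{"fn": "servo_tool", "kwargs": {
  "rows": [
    [[0.001, 0.002, 0.14], 0.49, 0.0],
    [[0.001, 0.002, 0.14], 0.49, 0.0],
    [[0.001, 0.002, 0.14], 0.49, 0.0],
    [[0.001, 0.002, 0.14], 0.49, 0.0]
  ]
}}

```text
time: 1.85
position: [0.6063, 0.1091, 0.1073]
eef_rot: [-180.0, 0.1, 92.6]
ft_force: [0.1, -0.5, 0.4]
opening: 0.0425
```

Run:
```python
from h import *
go([.606,.109,.0595],92.5)
S=bot.read_camera("scene");T=bot.read_camera("top")
b=cv2.resize(S[150:215,230:305,::-1],None,fx=8,fy=8,interpolation=cv2.INTER_CUBIC)
cv2.imwrite("pics/c2.png",b)
```

```text
t 1.85 pos [0.6063 0.1091 0.1073] rot [-1.7996e+02  8.0000e-02  9.2630e+01] F [ 0.1 -0.5  0.4] op 0.0425
shift [ 0.     -0.0007  0.1194] turn 0.0046
```

View pics/c2.png

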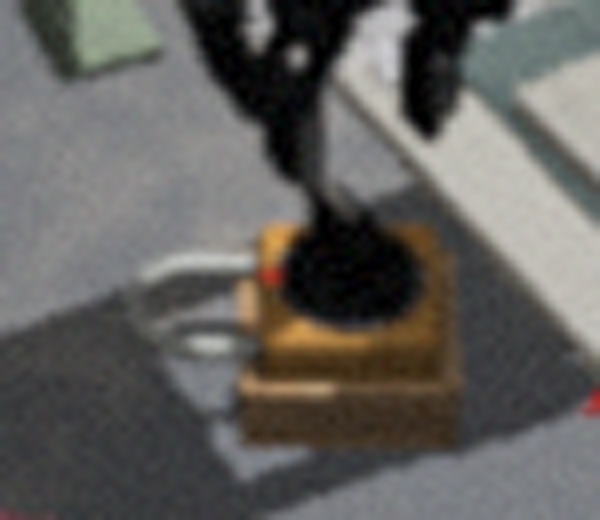

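The fingers (crop 295,170 and 430,120) stand either side of the bar (about 345,205). Going down.

Call:
{"fn": "servo_tool", "kwargs": {
  "rows": [
    [[0, 0, 0.06], 0, 0.0],
    [[0, 0, 0.115], 0, 0.0],
    [[0, 0, 0.115], 0, 0.0],
    [[0, 0, 0.115], 0, -0.2]
  ]
}}

```text
time: 2.45
position: [0.6071, 0.1092, 0.0628]
eef_rot: [179.9, 0.1, 92.6]
ft_force: [0.0, -0.1, -0.1]
opening: 0.0345
```

Call:
{"fn": "servo_tool", "kwargs": {
  "rows": [
    [[0, 0, 0], 0, -0.5],
    [[0, 0, 0], 0, -0.8],
    [[0, 0, 0], 0, -0.9],
    [[0, 0, 0], 0, -0.9]
  ],
  "newtons": 25
}}

```text
time: 2.95
position: [0.6067, 0.1093, 0.0642]
eef_rot: [180.0, 0.1, 92.7]
ft_force: [-6.2, -0.8, 7.3]
opening: 0.0124
```

```bash
python3 -c "
from h import *
go([.606,.109,.0595],152.5);print(bot.sense()['wrist_torque'])"
```

```text
t 2.95 pos [0.6067 0.1093 0.0642] rot [1.7997e+02 1.0000e-01 9.2660e+01] F [-6.2 -0.8  7.3] op 0.0124
shift [-0.0006 -0.0017  0.0118] turn -2.0889
[-0.04163682  1.00847986 -0.0271644 ]
```

Call:
{"fn": "servo_tool", "kwargs": {
  "rows": [
    [[0, -0.003, -0.003], 0, -0.9],
    [[0, -0.003, -0.003], -0.35, -0.9],
    [[0, -0.003, -0.003], -0.7, -0.9],
    [[0, -0.003, -0.003], -1, -0.9],
    [[0, -0.003, -0.003], -1, -0.9]
  ]
}}

```text
time: 3.58
position: [0.6052, 0.1092, 0.0651]
eef_rot: [-180.0, 0.1, 121.2]
ft_force: [-0.2, -0.3, -3.3]
opening: 0.0126
```

```bash
python3 -c "
from h import *
go([.606,.109,.0635],152.5);print(bot.sense()['wrist_torque'])"
```

```text
t 3.58 pos [0.6052 0.1092 0.0651] rot [-1.7996e+02  9.0000e-02  1.2123e+02] F [-0.2 -0.3 -3.3] op 0.0126
shift [-0.0015  0.0013  0.0041] turn -1.0916
[-0.00630714  0.00288687 -0.02141205]
```

Call:
{"fn": "servo_tool", "kwargs": {
  "rows": [
    [[0, 0, 0.002], -0.35, -0.9],
    [[0, 0, 0.002], -0.7, -0.9],
    [[0, 0, 0.002], -1, -0.9],
    [[0, 0, 0.002], -1, -0.9]
  ]
}}

```text
time: 4.08
position: [0.605, 0.1093, 0.0644]
eef_rot: [-179.9, 0.0, 149.7]
ft_force: [-2.2, -1.1, 0.1]
opening: 0.0122
```

Call:
{"fn": "servo_tool", "kwargs": {
  "rows": [
    [[0, 0, 0], -0.08, -0.9],
    [[0, 0, 0], -0.08, -0.9]
  ]
}}

```text
time: 4.32
position: [0.6051, 0.1093, 0.0645]
eef_rot: [-179.9, 0.0, 151.9]
ft_force: [-1.4, 0.7, -0.8]
opening: 0.0122
```

Run:
```python
from h import *
go([.606,.109,.0635],152.5);print(bot.sense()['wrist_torque'])
```

```text
t 4.33 pos [0.6051 0.1093 0.0645] rot [-1.7992e+02  4.0000e-02  1.5185e+02] F [-1.4  0.7 -0.8] op 0.0122
shift [-0.0025  0.0004  0.0024] turn -0.0225
[0.12767082 0.20862918 0.01653797]
```

Call:
{"fn": "servo_tool", "kwargs": {
  "rows": [
    [[0, 0, 0], 0, -0.6],
    [[0, 0, 0], 0, -0.2],
    [[0, 0, -0.06], 0, 0],
    [[0, 0, -0.15], 0, 0],
    [[-0.1, 0, -0.28], 0, 0]
  ]
}}

```text
time: 4.95
position: [0.6363, 0.0928, 0.1734]
eef_rot: [-179.8, -0.2, 151.9]
ft_force: [2.1, 0.3, -0.5]
opening: 0.0427
```

Run:
```python
from h import *
T=bot.read_camera("top");S=bot.read_camera("scene")
o=np.zeros((480,800,3),np.uint8)
o[:400,:400]=cv2.resize(T[145:195,208:258,::-1],(400,400),interpolation=cv2.INTER_CUBIC)
o[:,400:]=cv2.resize(S[160:208,245:285,::-1],(400,480),interpolation=cv2.INTER_CUBIC)
cv2.imwrite("pics/c3.png",o);np.save("S3.npy",S)
u=np.array([np.cos(np.radians(152.5)),np.sin(np.radians(152.5))])*.0765
go([.606+u[0],.109+u[1],.12],62.5)
```

```text
t 5.05 pos [0.6453 0.0897 0.182 ] rot [179.75   0.82 151.74] F [1.8 0.4 1.1] op 0.0427
shift [ 0.3029 -0.0071  0.1506] turn 3.1152
```

View pics/c3.png

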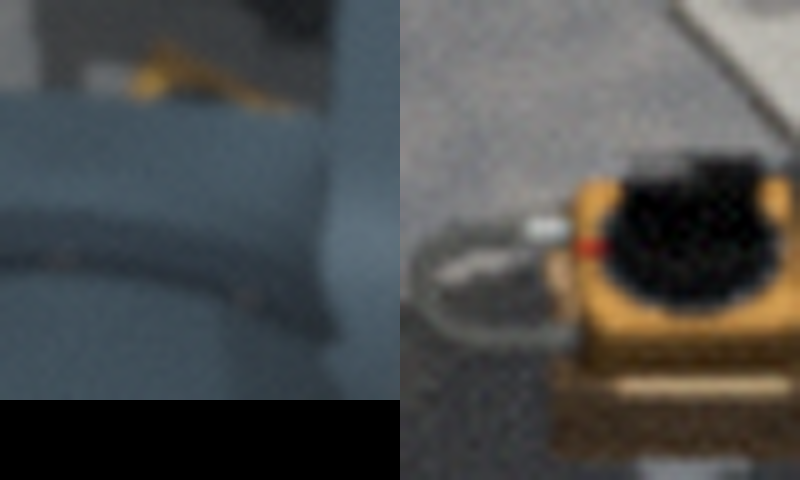

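The dial's white line now points left toward the red index (scene crop: line ~(630–690,168), index (592,247)). I'll check that against the projection and move to the bow.

Run:
```python
from h import *
u=np.array([np.cos(np.radians(152.5)),np.sin(np.radians(152.5)),0]);c=np.array([.606,.109,0])
for n,X in[("barc",c+[0,0,.08]),("end",c+.02*u+[0,0,.08]),("far",c-.02*u+[0,0,.08]),("red",c+.03*u+[0,0,.05]),("bow",c+.08*u+[0,0,.036])]:
    p=proj("scene",X);print(n,((p-[245,160])*10+[404.5,4.5]).round())
S=np.load("S3.npy");p0=S[160:208,245:285].astype(int).sum(2)
for y in range(14,20):print(y,p0[y,17:40])
```

```text
barc [693. 168.]
end [620. 168.]
far [765. 168.]
red [582. 245.]
bow [405. 281.]
14 [408 396 389 415 415 398 413 400 412 416 395 389 373 389 382 382 391 389
 402 408 367 321 274]
15 [393 388 391 412 386 380 347 351 348 340 322 277 258 261 246 256 277 259
 263 347 376 352 271]
16 [394 390 391 415 414 389 316 316 310 328 298 261 168 115 109  96 113 107
 154 248 319 259 217]
17 [398 400 427 403 390 319 254 248 261 251 217 197 133  88  47  51  64  56
  81 187 262 235 183]
18 [394 389 420 409 355 168 130 122 114 112  83 109  82  74  42  54  41  43
  82 253 370 316 205]
19 [365 387 427 405 326 138  34  15  53  37  37  67  37  35  38   9  47  20
 116 289 402 370 206]
```

Call:
{"fn": "servo_tool", "kwargs": {
  "rows": [
    [[0.15, 0, 0.02], 0.4, 0],
    [[0.3, 0, 0.05], 0.8, 0],
    [[0.3, 0, 0.05], 0.98, 0],
    [[0.3, 0, 0.05], 0.98, 0]
  ]
}}

```text
time: 5.55
position: [0.5399, 0.1468, 0.1605]
eef_rot: [179.3, 0.6, 123.8]
ft_force: [1.3, -0.4, -0.4]
opening: 0.0425
```

Call:
{"fn": "servo_tool", "kwargs": {
  "rows": [
    [[0, 0, 0], 0.4, -0.3],
    [[0, 0, 0], 0.8, -0.4],
    [[0, 0, 0], 1, -0.45],
    [[0, 0, 0], 1, -0.45]
  ]
}}

```text
time: 6.05
position: [0.5409, 0.1463, 0.161]
eef_rot: [179.0, 0.3, 95.2]
ft_force: [-0.1, 0.3, 0.1]
opening: 0.0237
```

Run:
```python
from h import *
u=np.array([np.cos(np.radians(152.5)),np.sin(np.radians(152.5))])*.0765
go([.606+u[0],.109+u[1],.08],62.5)
```

```text
t 6.05 pos [0.5409 0.1463 0.161 ] rot [179.04   0.25  95.24] F [-0.1  0.3  0.1] op 0.0237
shift [-0.0035 -0.0108  0.2023] turn 1.1428
```

Projection agrees: bar and line lie at row 168, so the dial is at 0. The bow is about 2 mm nearer the case than estimated.

Call:
{"fn": "servo_tool", "kwargs": {
  "rows": [
    [[-0.002, -0.008, 0.05], 0.4, -0.45],
    [[-0.002, -0.008, 0.1], 0.8, -0.45],
    [[-0.002, -0.008, 0.2], 1, -0.45],
    [[-0.002, -0.008, 0.2], 1, -0.45]
  ]
}}

```text
time: 6.55
position: [0.537, 0.1446, 0.0782]
eef_rot: [179.3, -0.1, 66.8]
ft_force: [-0.2, -0.2, 0.2]
opening: 0.0232
```

Run:
```python
from h import *
u=np.array([np.cos(np.radians(152.5)),np.sin(np.radians(152.5))])*.0745
go([.606+u[0],.109+u[1],.024],62.5)
S=bot.read_camera("scene")
cv2.imwrite("pics/c4.png",cv2.resize(S[155:215,230:290,::-1],None,fx=9,fy=9,interpolation=cv2.INTER_CUBIC))
```

```text
t 6.55 pos [0.537  0.1446 0.0782] rot [ 1.7935e+02 -8.0000e-02  6.6820e+01] F [-0.2 -0.2  0.2] op 0.0232
shift [-0.      0.0063  0.1355] turn 0.1507
```

View pics/c4.png

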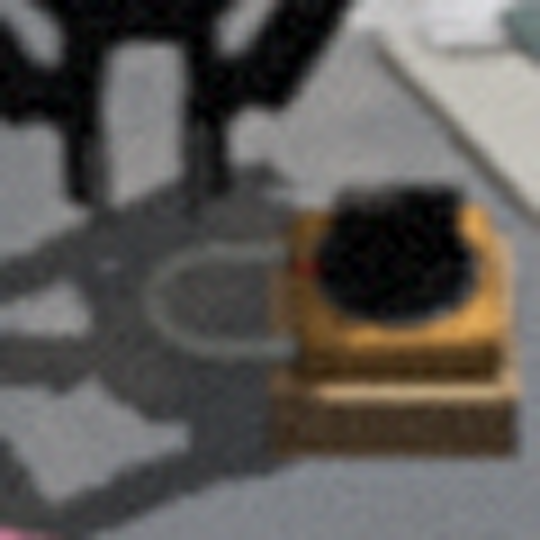

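Fingers at columns 85 and 205 straddle the bow bar (col ~160). I'll centre by ~3 mm and go down.

Call:
{"fn": "servo_tool", "kwargs": {
  "rows": [
    [[0, 0.008, 0], 0.15, -0.45],
    [[0, 0.008, 0.06], 0.15, -0.45],
    [[0, 0.008, 0.1355], 0.15, -0.45],
    [[0, 0.008, 0.1355], 0.15, -0.45]
  ]
}}

```text
time: 7.1
position: [0.5418, 0.1432, 0.0259]
eef_rot: [179.3, -0.2, 62.8]
ft_force: [-0.5, -0.0, 0.5]
opening: 0.0237
```

Call:
{"fn": "servo_tool", "kwargs": {
  "rows": [
    [[0, 0, 0], 0, -0.7],
    [[0, 0, 0], 0, -0.9],
    [[0, 0, 0], 0, -1],
    [[0, 0, 0], 0, -1]
  ],
  "newtons": 25
}}

```text
time: 7.6
position: [0.5412, 0.1437, 0.0273]
eef_rot: [179.4, -0.2, 62.8]
ft_force: [-5.1, 0.7, 0.1]
opening: 0.0116
```

Call:
{"fn": "servo_tool", "kwargs": {
  "rows": [
    [[0, -0.015, 0], 0, -1],
    [[0, -0.03, 0], 0, -1],
    [[0, -0.045, 0], 0, -1],
    [[0, -0.06, 0], 0, -1],
    [[0, -0.07, 0], 0, -1]
  ]
}}

```text
time: 8.22
position: [0.5165, 0.1565, 0.0274]
eef_rot: [179.3, -0.2, 62.8]
ft_force: [2.2, -5.5, 0.3]
opening: 0.0101
```

Call:
{"fn": "servo_tool", "kwargs": {
  "rows": [
    [[0, -0.004, 0], 0, -1],
    [[0, -0.006, 0], 0, -1]
  ]
}}

```text
time: 8.48
position: [0.5163, 0.1572, 0.0281]
eef_rot: [179.0, -0.3, 62.8]
ft_force: [6.6, -7.9, -3.4]
opening: 0.0101
```

Call:
{"fn": "servo_tool", "kwargs": {
  "rows": [
    [[0, 0.003, 0], 0, -0.7],
    [[0, 0.003, 0], 0, -0.45],
    [[0, 0.003, 0], 0, -0.45],
    [[0, 0.003, -0.1], 0, -0.45],
    [[0, 0.003, -0.25], 0, -0.3]
  ]
}}

```text
time: 9.1
position: [0.5136, 0.1571, 0.1271]
eef_rot: [179.3, -0.1, 62.8]
ft_force: [0.3, 0.5, 0.5]
opening: 0.0301
```

Call:
{"fn": "servo_tool", "kwargs": {
  "rows": [
    [[0, 0, -0.2], -0.4, 0.5],
    [[0, 0, -0.2], -0.8, 1],
    [[0, 0, -0.2], -1, 1],
    [[0, 0, -0.2], -1, 1]
  ]
}}

```text
time: 9.6
position: [0.5125, 0.1576, 0.2073]
eef_rot: [179.3, 0.2, 91.4]
ft_force: [0.3, -0.1, -0.0]
opening: 0.0851
```

Run:
```python
from h import *
go([.607,.1085,.15],152.5)
S=bot.read_camera("scene")
cv2.imwrite("pics/c5.png",cv2.resize(S[155:215,230:290,::-1],None,fx=9,fy=9,interpolation=cv2.INTER_CUBIC))
```

```text
t 9.6 pos [0.5125 0.1576 0.2073] rot [179.31   0.21  91.44] F [ 0.3 -0.1 -0. ] op 0.0851
shift [-0.1282  0.2312  0.1466] turn -2.1313
```

View pics/c5.png

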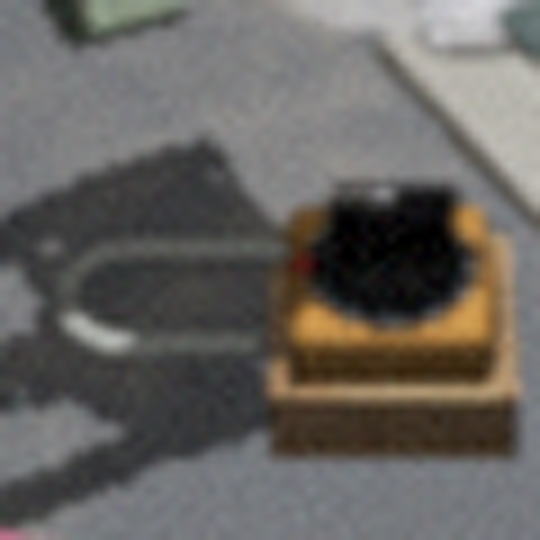

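The shackle bow moved from col 145 to 60, about 26 mm, so it's fully out. Now the case grasp.

Call:
{"fn": "servo_tool", "kwargs": {
  "rows": [
    [[-0.06, 0.1, 0], -0.4, 1],
    [[-0.126, 0.23, 0.03], -0.8, 1],
    [[-0.126, 0.23, 0.07], -1, 1],
    [[-0.126, 0.23, 0.1], -1, 1],
    [[-0.126, 0.23, 0.1], -1, 1]
  ]
}}

```text
time: 10.28
position: [0.6045, 0.1096, 0.1664]
eef_rot: [179.7, 0.4, 119.8]
ft_force: [0.1, -0.7, 0.4]
opening: 0.0853
```

Call:
{"fn": "servo_tool", "kwargs": {
  "rows": [
    [[0, 0, 0], -0.4, 1],
    [[0, 0, 0], -0.8, 1],
    [[0, 0, 0], -1, 1],
    [[0, 0, 0], -1, 1]
  ]
}}

```text
time: 10.78
position: [0.6045, 0.1102, 0.1675]
eef_rot: [179.9, 0.5, 148.4]
ft_force: [0.3, -0.5, 0.4]
opening: 0.0856
```

Run:
```python
from h import *
go([.606,.109,.085],152.5)
```

```text
t 10.78 pos [0.6045 0.1102 0.1675] rot [179.88   0.55 148.35] F [ 0.3 -0.5  0.4] op 0.0856
shift [-0.0028 -0.0009  0.2062] turn -0.1448
```

Call:
{"fn": "servo_tool", "kwargs": {
  "rows": [
    [[-0.003, 0, 0.1], -0.14, 1],
    [[-0.003, 0, 0.2], -0.14, 1],
    [[-0.003, 0, 0.27], -0.14, 1],
    [[-0.003, 0, 0.344], -0.14, 1],
    [[-0.003, 0, 0.344], -0.14, 1]
  ]
}}

```text
time: 11.4
position: [0.6045, 0.1094, 0.0278]
eef_rot: [-180.0, 0.3, 152.2]
ft_force: [0.5, -0.9, -0.3]
opening: 0.085
```

Call:
{"fn": "servo_tool", "kwargs": {
  "rows": [
    [[0, 0, 0], 0, 0.7],
    [[0, 0, 0], 0, 0.5],
    [[0, 0, 0], 0, 0.3],
    [[0, 0, 0], 0, 0.2],
    [[0, 0, 0], 0, 0.2]
  ],
  "newtons": 40
}}

```text
time: 12.02
position: [0.6056, 0.1093, 0.0297]
eef_rot: [180.0, 0.4, 152.2]
ft_force: [-1.1, -0.2, 6.2]
opening: 0.0592
```

Run:
```python
from h import *
go([.606,.109,.029],152.5);print(bot.sense()["wrist_torque"])
S=bot.read_camera("scene")
cv2.imwrite("pics/c6.png",cv2.resize(S[145:215,230:300,::-1],None,fx=8,fy=8,interpolation=cv2.INTER_CUBIC))
```

```text
t 12.03 pos [0.6056 0.1093 0.0297] rot [179.99   0.43 152.18] F [-1.1 -0.2  6.2] op 0.0592
shift [-0.0012 -0.0003  0.0017] turn -0.0112
[-0.12604778  0.34182146  0.01543942]
```

View pics/c6.png

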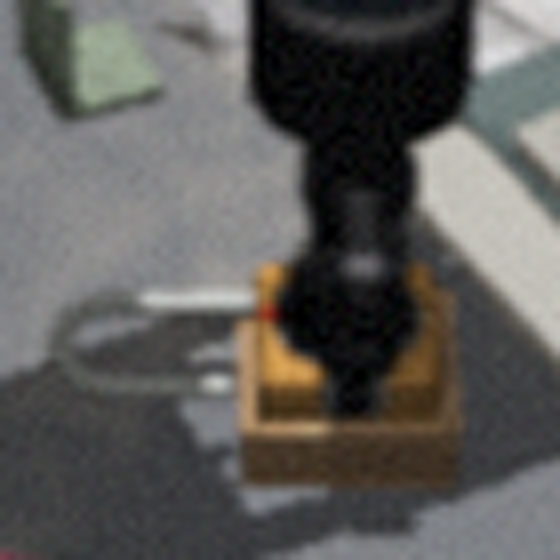

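The pads hold the case mid-side (front finger at crop (358,380)), opening 59 mm. Lifting straight up.

Call:
{"fn": "servo_tool", "kwargs": {
  "rows": [
    [[0, 0, 0], 0, 0],
    [[0, 0, 0], 0, 0],
    [[0, 0, -0.02], 0, 0],
    [[0, 0, -0.05], 0, 0],
    [[0, 0, -0.1], 0, 0]
  ],
  "newtons": 75
}}

```text
time: 12.7
position: [0.6045, 0.1095, 0.07]
eef_rot: [-180.0, 0.3, 152.2]
ft_force: [-0.8, -0.0, -2.9]
opening: 0.0585
```

Call:
{"fn": "servo_tool", "kwargs": {
  "rows": [
    [[0, 0, -0.08], 0, 0],
    [[0, 0, -0.18], 0, 0],
    [[0, 0, -0.28], 0, 0],
    [[0, 0, -0.35], 0, 0],
    [[0, 0, -0.35], 0, 0]
  ]
}}

```text
time: 13.32
position: [0.6058, 0.1101, 0.2143]
eef_rot: [179.8, 0.7, 152.2]
ft_force: [1.2, -0.2, -4.3]
opening: 0.0581
```

Run:
```python
from h import *
go([.571,-.2725,.20],152.2);print(bot.sense()["wrist_torque"])
S=bot.read_camera("scene")
cv2.imwrite("pics/c7.png",cv2.resize(S[70:220,190:360,::-1],None,fx=4,fy=4,interpolation=cv2.INTER_CUBIC))
```

```text
t 13.32 pos [0.6058 0.1101 0.2143] rot [179.84   0.7  152.19] F [ 1.2 -0.2 -4.3] op 0.0581
shift [-0.3689 -0.8867  0.0378] turn -0.0004
[-0.03169282 -0.03847281  0.00303579]
```

View pics/c7.png

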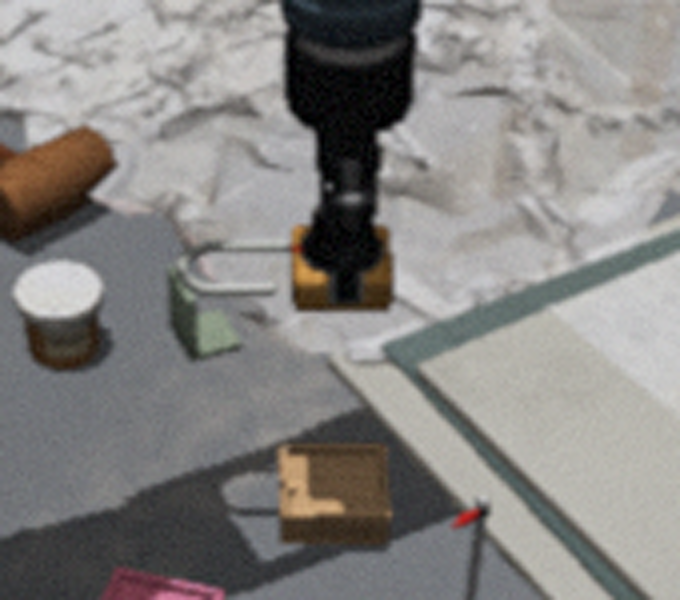

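The padlock hangs level in the grip with the shackle out (crop (340,270)), and the nest (333,495) is empty. Carrying it to the large stand.

Call:
{"fn": "servo_tool", "kwargs": {
  "rows": [
    [[-0.05, -0.12, 0.01], 0, 0],
    [[-0.1, -0.24, 0.02], 0, 0],
    [[-0.15, -0.36, 0.02], 0, 0],
    [[-0.2, -0.48, 0.02], 0, 0],
    [[-0.25, -0.6, 0.02], 0, 0]
  ]
}}

```text
time: 14.0
position: [0.5794, -0.1499, 0.2021]
eef_rot: [180.0, 0.3, 152.2]
ft_force: [2.1, 0.2, -4.3]
opening: 0.0584
```

Call:
{"fn": "servo_tool", "kwargs": {
  "rows": [
    [[-0.04, -0.1, 0.01], 0, 0],
    [[-0.09, -0.22, 0.01], 0, 0],
    [[-0.11, -0.26, 0.01], 0, 0],
    [[-0.11, -0.26, 0.01], 0, 0]
  ]
}}

```text
time: 14.5
position: [0.5689, -0.2629, 0.1966]
eef_rot: [179.9, 0.1, 152.1]
ft_force: [0.5, -0.3, -3.7]
opening: 0.0585
```

Run:
```python
from h import *
S=np.load("scene0.npy");h=cv2.cvtColor(S,cv2.COLOR_RGB2HSV)
m=((h[...,0]>100)&(h[...,0]<130)&(h[...,1]>90)).astype(np.uint8);m[:280]=0;m[335:]=0;m[:,:310]=0;m[:,375:]=0
p=cv2.findNonZero(m);P=np.array([ray("scene",*q,.006)[:2] for q in p[:,0].astype(float)],np.float32)
print("scene ring",cv2.minEnclosingCircle(P))
go([.571,-.2725,.1637],152.2)
```

```text
scene ring ((0.5701955556869507, -0.2739051282405853), 0.040479227900505066)
t 14.5 pos [ 0.5689 -0.2629  0.1966] rot [1.7991e+02 1.2000e-01 1.5207e+02] F [ 0.5 -0.3 -3.7] op 0.0585
shift [-0.0158 -0.0189  0.0822] turn -0.0047
```

Call:
{"fn": "servo_tool", "kwargs": {
  "rows": [
    [[-0.016, -0.019, 0.03], 0, 0],
    [[-0.016, -0.02, 0.06], 0, 0],
    [[-0.016, -0.02, 0.082], 0, 0],
    [[-0.016, -0.02, 0.082], 0, 0],
    [[-0.016, -0.02, 0.082], 0, 0]
  ]
}}

```text
time: 15.12
position: [0.5711, -0.2727, 0.1641]
eef_rot: [179.9, 0.1, 152.1]
ft_force: [-0.3, 0.2, -3.2]
opening: 0.0582
```

Call:
{"fn": "servo_tool", "kwargs": {
  "rows": [
    [[0, 0, 0], 0, 0],
    [[0, 0, 0], 0, 0],
    [[0, 0, 0], 0, 0],
    [[0, 0, 0], 0, 0]
  ]
}}

```text
time: 15.62
position: [0.5712, -0.2728, 0.1642]
eef_rot: [179.9, 0.2, 152.1]
ft_force: [0.1, 0.4, -3.2]
opening: 0.0581
```

Run:
```python
from h import *
go([.571,-.273,.1637],152.2);print(bot.sense()["joint_velocities"].round(2))
S=bot.read_camera("scene")
print(proj("scene",[.571,-.273,.17]))
cv2.imwrite("pics/c8.png",cv2.resize(S[190:350,250:430,::-1],None,fx=3.7,fy=3.7,interpolation=cv2.INTER_CUBIC))
```

```text
t 15.62 pos [ 0.5712 -0.2728  0.1642] rot [1.7991e+02 1.6000e-01 1.5209e+02] F [ 0.1  0.4 -3.2] op 0.0581
shift [ 0.0001 -0.0007  0.0012] turn -0.0039
[ 0.03  0.04  0.02 -0.04  0.01 -0.1 ]
[351.99733859 265.1900492 ]
```

View pics/c8.png

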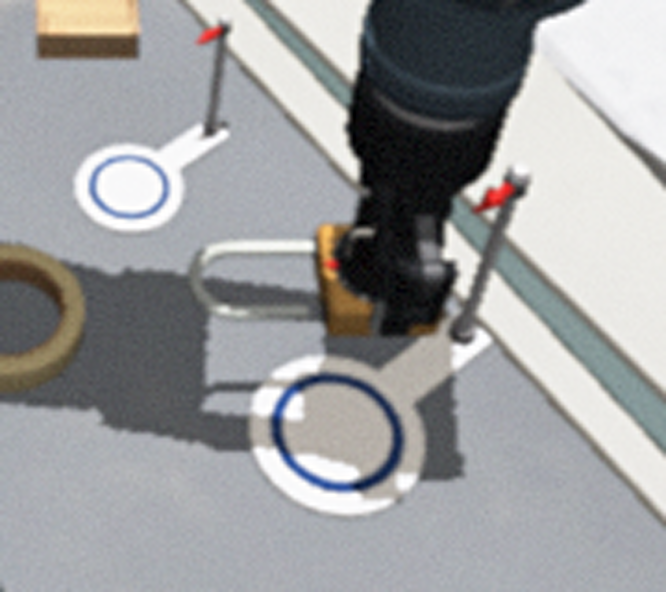

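The view point projects to crop (377,278), and the case is centred near (380,285). It is level and clear of the stand, and the shackle is still out.

```bash
python3 -c "
from cell import bot
print(bot.finish_job())"
```

```text
the job is handed in; nothing more can be done
None
```

The job is handed in, with the opened padlock held over the large viewing stand. No verdict was reported, so these are my own checks.

- **Dial:** I turned it back about 60° to the red index. In the picture the bar and white line lay where the projected zero position puts them. I did not read the dial angle directly.
- **Shackle:** I pulled the tool back 28 mm until the force rose, and the picture showed the shackle about 26 mm out. It still looked fully out in the last picture.
- **Hold:** I gripped the case at 58 mm opening with 75 N and lifted it clear of the nest. The last reading put the case middle about 1 mm from the view point, the tool level within 0.2°, and the arm still. The picture showed the padlock clear of the stand.
- **Time:** 15.7 s of the 64 s.
- **Disagreement:** The two camera views put the padlock and its bow 2–3 mm apart. I corrected for this when gripping the bow.
- **Left alone:** I never moved near the tub, tape roll or tile, but did not measure them again at the end.

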